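# Take a vibration reading on the lathe's front bearing

### The job

Lift the sheet-metal guard off the lathe's headstock and stand it upright on the bench, let go of it, then take the vibration pen out of its stand and hold its spring tip on the middle of the steel measuring spot that the guard had covered (the one at the chuck end). Hold the pen square to the spot's sloping face, pressed gently so that the spring tip is about half-way in, and finish while still holding it there. Leave everything else on the bench where it is, and never ram the pen.

Things in the scene. Friction and masses are not known exactly. Their poses are not given: they have to be found in the camera images.
- lathe: green bench lathe, fixed. Origin on the bench under the middle of the headstock, z up; the spindle runs along its y axis, the chuck at -y, the pulley at +y, its front (-x) faces the robot. The headstock is 160 (x) x 215 (y) mm with a flat top 160 mm above the bench; the bed, carriage and tailstock (below 150 mm) run 500 mm out to -y; the motor stands behind
- front_spot: the measuring spot to use: a bare steel disc 28 mm across, with a small dark centre dot, set in a round sloping boss 48 mm across on the headstock top, at the chuck (-y) end. Origin at the centre of its face, 182 mm above the bench; z is the outward normal of the face, leaning 25 degrees from vertical towards the lathe's front (-x of the lathe); y is along the spindle. Rigid. Hidden under the guard at the start
- rear_spot: the same kind of spot and boss at the pulley (+y) end of the headstock, 105 mm away, uncovered; not the one to use
- guard: loose guard of bare sheet metal, an upside-down open box 80 x 80 x 52 mm high, standing on the headstock over the front spot; on top a black round knob 26 mm in diameter, from 62 to 94 mm above the guard's foot (thinner neck below it), standing on the centre. Origin at the centre of its foot, z up. About 0.25 kg. The bench straight ahead of the robot, between it and the headstock (0.40 to 0.49 m from the base axis, within 0.08 m either side), is free to stand it on
- stand: wooden block 80 x 80 x 70 mm high, fixed; a round hole 23 mm in diameter and 64 mm deep in its top holds the pen. Origin at the centre of its underside. It stands to the left or to the right of the robot's front
- pen: vibration pen, standing upright in the stand: grey flat-sided body 28 (x) x 24 (y) x 85 (z) mm with a little dark screen, below it a steel nose up to 18 mm in diameter and 40 mm long and the spring tip. Origin at the shoulder (centre of the body's underside), which rests on the stand's top, 70 mm above the bench; z runs along the pen, away from the tip. About 0.2 kg
- pen_grip (a point): the middle of the pen's grip, on its axis 45 mm above the shoulder
- pen_tip (a point): the end of the pen's spring tip (a steel ball of 8 mm diameter), on the axis, 58 mm below the shoulder when out
- plunger (a joint): how far the spring tip is pushed into the pen, m: 0 fully out, 0.012 fully in. The spring pushes back with 2 N at the start of its travel, 5 N half-way and 8 N at the end
- pot: bystander: open steel pot 64 mm across, 75 mm high, on the other side from the stand
- coupling_a: bystander: turned hexagon coupling 32 mm across flats, 30 mm high
- coupling_b: bystander: turned hexagon coupling 32 mm across flats, 50 mm high with its round end up
- spanner: bystander: steel spanner lying on the bench at the left
- calliper: bystander: steel calliper, 190 mm long, lying on the bench at the right
- oiler: bystander: dark oil can with a thin spout, 64 mm across, 150 mm high, at the left
Mind the look-alikes: they are no part of the job. What is shaped like the guard but yellow is not meant. There is more than one size of the stand; the one meant has the size given above.

How it is judged:
By the outcome, as a careful person would: the job done as asked, in the order asked, and still so for the second after the job is handed in, while the arm keeps its last pose, push and grip.
It also fails if it takes over 56 s, if anything falls off the work surface, if the arm or the gripper's body presses on something with over 40 N, if the wrist force passes 120 N, or if a joint passes its speed limit or range.

### The arm

A 7-joint arm with a two-finger parallel gripper is mounted at the origin on the work surface. World frame = base frame: x ahead of the robot, y to its left, z up, the work surface at z = 0. Lengths are in m, angles in rad, forces in N, time in s.
With the tool pointing down it reaches from about 0.425 to 0.875 m from the base axis. Payload 4.7 kg.
Tool frame: the origin (TCP) lies midway between the tips of the shut fingers; the grasp point (between the pads) lies 19 mm behind it; z points along the fingers, y is the direction in which the jaws open and shut (so a half turn about z gives the same grasp; the last joint's range is limited). The gripper opens to 87 mm and grips with 3 to 60 N. Pads are 19 mm wide; open, the fingers measure 117 mm over their backs; the gripper's body (75 mm by 190 mm) begins 51 mm behind the grasp point.
Start: joints at [1.213, 0.321, -0.07, 1.45, 0.023, 1.371, -0.057], TCP at [0.236, -0.606, 0.223] pointing down, gripper open.
Joint ranges: [-2.86, 2.86], [-0.3, 2.09], [-1.38, 1.24], [0.06, 2.45], [-1.56, 4.7], [0.09, 2.05], [-2.69, 2.69]. Speed limits (rad/s): [2.57, 2.57, 3.14, 3.14, 3.14, 3.14, 3.14].

### API

Orientations are given as a rotation vector (axis times angle).
In Python, from bench import * gives the robot as it stands. The module is installed in compiled form; this text tells all that it offers.
- The arm moves only by the tool play_rows, never from a script. Its argument "series" is one flat list of numbers, 7 for each row, row after row: the opening in per cent of the stroke, from 0 (shut) to 100 (fully open), then the shift along the tool's x, y, z in m, then the turn, a rotation vector about the tool's x, y, z in degrees. In form: [fingers, tx, ty, tz, rx, ry, rz, fingers, tx, ty, tz, rx, ry, rz, ...]. A call has 1 to 10 rows; each row is the pose to reach, as a shift and turn from the pose commanded when the call began, along the tool's axes at that moment; what a row does not reach only later rows make up. A row lasts 1/12 s, in which the tool goes at most 41.7 mm and 7.16 degrees, less where a joint would pass 70% of its speed; a pose out of reach is approached as far as the arm can. A call with a gripper value outside its range is refused whole. The fingers move at their own pace and stop on an object; "force" is the grip in N (left out, the last holds). Time passes only in rows, so rows that repeat a pose let the fingers close. It gives the time, the measured TCP pose, the force and the opening at its end, in the units of the state.
- get_state(): the state, without advancing time (a new reading comes with each control period).
- get_image(name): name is "scene" or "top" or "wrist"; returns a dict with "frame" (420x560x3 uint8, red, green, blue), "fx", "fy", "cx", "cy" (pixels), "R" (3x3) and "t" (3): a world point X has camera coordinates R X + t. Camera axes: x right, y down, z forward; pixel columns grow to the right and rows downward; lengths in m; the calibration is good to about 2 mm. A picture is of the moment at which its call begins. There is no depth.
- close_job(): hands the job in, once; it reports no verdict.
The state is a dict: "time": time; "joint_positions": joint angles; "qd": joint speeds; "joint_torque": joint torques, N m; "position": TCP position; "tool_rot": TCP orientation; "ft_force": force on the tool from outside, world axes, zero at the start; "torque": the same for the moment, N m; "grip_width": opening from 0.0 (shut) to 1.0 (fully open).
Only numpy, scipy, OpenCV 4.12 (cv2) and the standard library are available. Lean on these libraries where they do the work, as an engineer would, in place of code of your own. Each camera call takes 0.05 s, during which the arm holds its last target.

## Working session

There is one attempt and no reset: what is moved stays moved. The work goes in short steps, Python scripts to look and compute and a tool call to move; the robot and the scene stay as the last step left them, time stands still between calls to the robot, and variables do not carry over. Pictures are saved under pics/ and viewed, and the job is handed in when it is done.

Besides the shell and the picture viewer there is one more tool, called after "Request:" as name(argument=value, ...) on one line, values as JSON. play_rows: Moves the arm, as the interface text tells. Its arguments: {"type":"object","properties":{"series":{"type":"array"},"force":{"type":"number"}},"required":["series"]}

```bash
mkdir -p pics
cat > h.py <<'E'
import numpy as np, cv2
from bench import *
from scipy.spatial.transform import Rotation as Rn
def snap(name,fn):
    d=get_image(name); cv2.imwrite('pics/'+fn+'.png',cv2.cvtColor(d['frame'],cv2.COLOR_RGB2BGR))
    np.savez('pics/'+fn+'.npz',**d); return d
def ld(fn): return dict(np.load('pics/'+fn+'.npz'))
def ray(d,u,v):
    c=np.array([(u-d['cx'])/d['fx'],(v-d['cy'])/d['fy'],1.]); R=np.array(d['R']);t=np.array(d['t'])
    return -R.T@t, R.T@c
def onz(d,u,v,z):
    o,r=ray(d,u,v); return o+r*(z-o[2])/r[2]
def proj(d,X):
    c=np.array(d['R'])@np.array(X)+np.array(d['t']); return np.array([d['fx']*c[0]/c[2]+d['cx'],d['fy']*c[1]/c[2]+d['cy']])
def tri(*a):
    A=np.zeros((3,3));b=np.zeros(3)
    for d,u,v in a:
        o,r=ray(d,u,v); r=r/np.linalg.norm(r);P=np.eye(3)-np.outer(r,r);A+=P;b+=P@o
    return np.linalg.solve(A,b)
E
python3 - <<'E'
from h import *
for n in ['scene','top','wrist']:
    d=snap(n,n+'0'); R=np.array(d['R']); print(n,d['fx'],-R.T@np.array(d['t']),R[2])
print(get_state())
E
```

```text
scene 517.816468717628 [1.55238675 0.72750359 1.04070745] [-0.64215307 -0.47809833 -0.59921733]
top 462.5769315979051 [ 0.46813579 -0.00389227  1.84760604] [ 0.08863551  0.00701671 -0.99603941]
wrist 315.79467741684834 [ 0.31191754 -0.57543773  0.38359292] [-0.27806357 -0.10523282 -0.95478097]
{'time': 0.15, 'joint_positions': array([ 1.21310009,  0.32166483, -0.07007379,  1.45138341,  0.02258194,
        1.37081659, -0.05690065]), 'qd': array([-0.00108631, -0.00339426,  0.00207002, -0.00320998, -0.00037551,
        0.0001104 ,  0.00066042]), 'joint_torque': array([ 7.53775494e-04, -4.91792178e+01, -4.04476281e-01, -3.12878430e+01,
       -6.41926099e-02,  4.04481136e-02,  1.42650974e-04]), 'position': array([ 0.23594168, -0.60521495,  0.22171052]), 'tool_rot': array([-3.08604197e+00, -5.80405720e-01,  5.42401966e-04]), 'ft_force': array([-1.0887164 ,  0.09173476,  0.43419806]), 'torque': array([-0.02768367,  0.02035812, -0.0091674 ]), 'grip_width': 1.0035782648016098}
```

View pics/scene0.png

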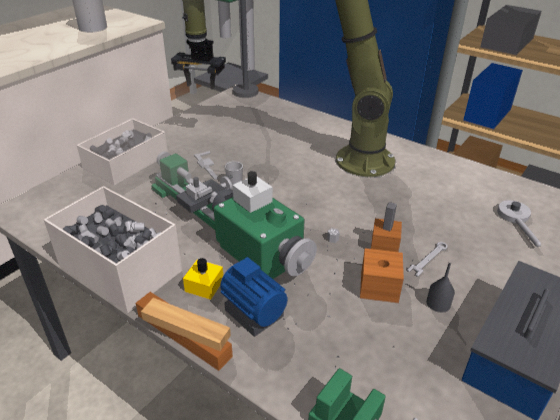

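View pics/top0.png

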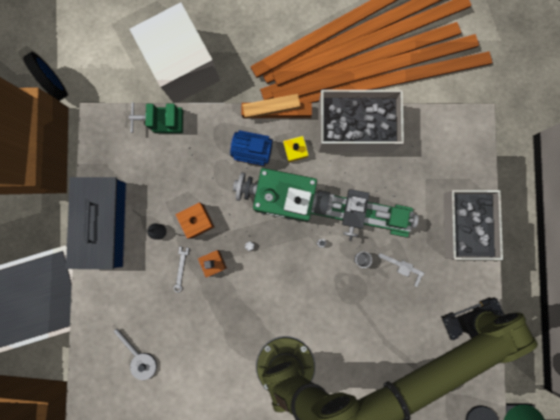

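View pics/wrist0.png

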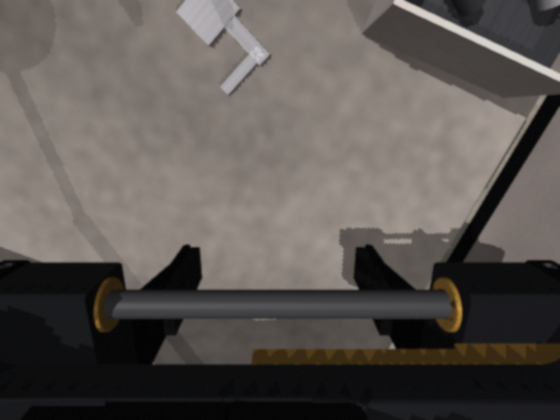

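The scene view shows the bare-metal guard with its black knob on the headstock at (252,185). The yellow look-alike is at (203,277). The small stand holding the pen is at (387,230), and a larger empty block is at (382,275). In the top view these are at (298,201), (296,148), (210,263) and (194,220). I choose the bare-metal guard and the small stand with the pen, and check both in a close crop.

Run:
```python
from h import *
s=cv2.imread('pics/scene0.png');t=cv2.imread('pics/top0.png')
a=cv2.resize(s[160:280,190:350],(800,600),interpolation=cv2.INTER_CUBIC);cv2.imwrite('pics/c1.png',a)
a=cv2.resize(s[190:310,340:500],(800,600),interpolation=cv2.INTER_CUBIC);cv2.imwrite('pics/c2.png',a)
a=cv2.resize(t[130:280,150:350],(800,600),interpolation=cv2.INTER_CUBIC);cv2.imwrite('pics/c3.png',a)
```

```text
(no output)
```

View pics/c1.png

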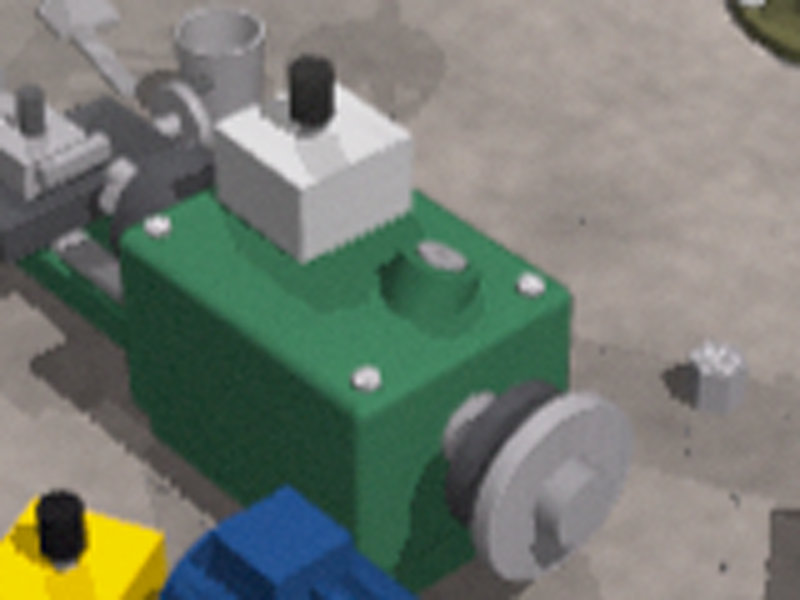

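View pics/c2.png

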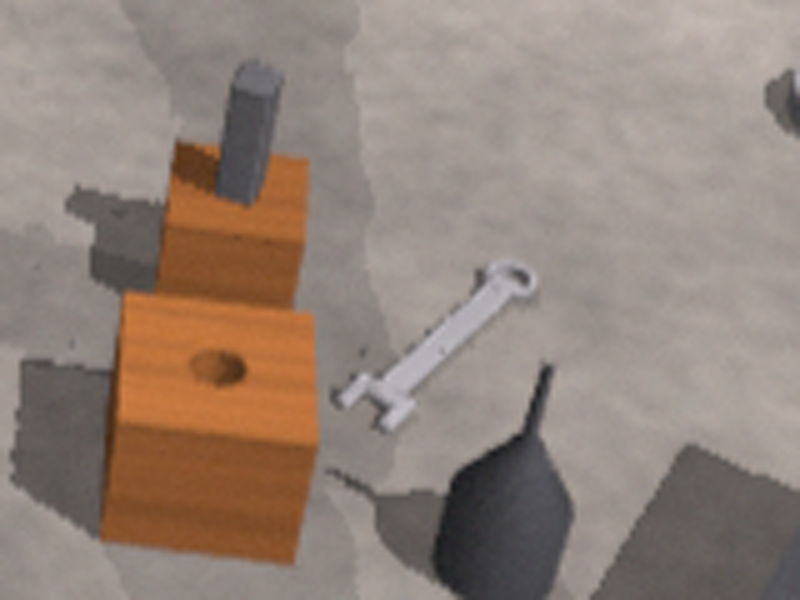

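View pics/c3.png

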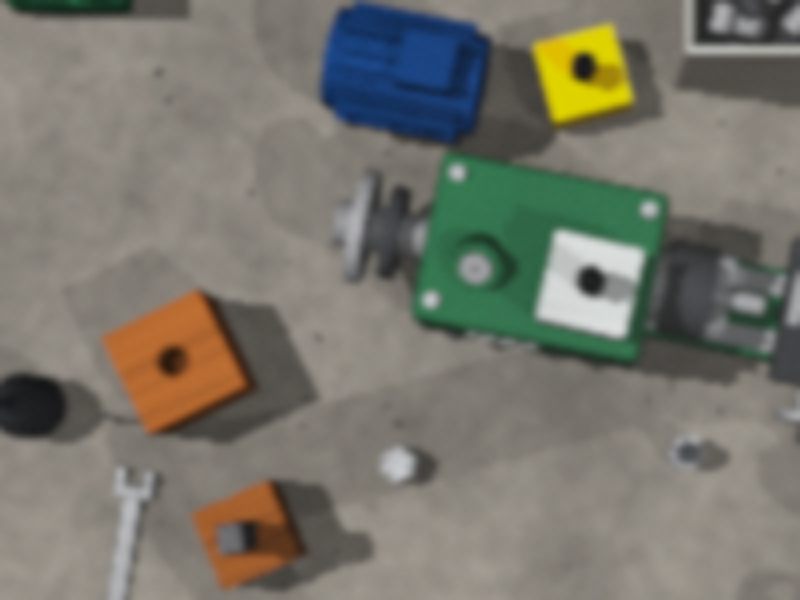

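The crops confirm the choice: bare-metal guard with its knob at top-crop (592,280), and the pen at (236,537) in the smaller block. Next I measure them.

Run:
```python
from h import *
T=ld('top0');S=ld('scene0')
f=T['frame'].copy(); hsv=cv2.cvtColor(f,cv2.COLOR_RGB2HSV)
def rect(mask,roi,z,nm):
    m=np.zeros(mask.shape,np.uint8);x0,y0,x1,y1=roi;m[y0:y1,x0:x1]=mask[y0:y1,x0:x1]*255
    cs,_=cv2.findContours(m,cv2.RETR_EXTERNAL,cv2.CHAIN_APPROX_NONE);c=max(cs,key=cv2.contourArea)
    P=np.array([onz(T,*q[0],z)[:2] for q in c],np.float32)*1000
    (cx,cy),(w,h),a=cv2.minAreaRect(P);print(nm,len(c),cx,cy,'size',w,h,'ang',a)
rect((hsv[...,1]<40)&(hsv[...,2]>190),(275,180,320,220),.212,'guard')
H=hsv[...,0]
rect((H>60)&(H<90)&(hsv[...,1]>100),(245,160,325,226),.16,'head')
o=(H<18)&(hsv[...,1]>130)
rect(o&(hsv[...,2]>140),(190,240,235,280),.07,'stand')
rect(o&(hsv[...,2]>140),(170,195,220,240),.1,'bigstand')
c3=lambda u,v:(150+u/4,130+v/4); s1=lambda u,v:(190+u/5,160+v/5); s2=lambda u,v:(340+u/5,190+v/5)
print('knob top tri',tri((T,*c3(592,279)),(S,*s1(312,64))), onz(T,*c3(592,279),.254),onz(S,*s1(312,64),.254))
print('pen top tri',tri((T,*c3(236,537)),(S,*s2(258,78))), onz(T,*c3(236,537),.155),onz(S,*s2(258,75),.155))
print('rear spot tri',tri((T,*c3(476,267)),(S,*s1(442,256))), onz(T,*c3(476,267),.182),onz(S,*s1(442,256),.182))
print('screws',[onz(T,*c3(*q),.163)[:2] for q in [(457,172),(649,209),(430,300)]])
print('coupl',onz(T,*c3(398,465),.04),onz(T,*c3(690,452),.03), 'spanner',onz(T,*c3(140,475),0),onz(T,*c3(118,560),0))
print('pot',onz(T,364,260,.075),'oiler',onz(T,157,231,.1))
for i in (-1,):
    p=cv2.cvtColor(f,cv2.COLOR_RGB2BGR)[245:285,185:235];cv2.imwrite('pics/c4.png',cv2.resize(p,(750,600),interpolation=cv2.INTER_CUBIC))
```

```text
guard 104 627.8079223632812 -42.1410026550293 size 75.57521057128906 77.01119995117188 ang 76.8226547241211
head 217 656.214111328125 2.91204833984375 size 210.6538543701172 158.64308166503906 ang 78.7237548828125
stand 94 399.3568115234375 284.0815124511719 size 75.8302001953125 75.60836029052734 ang 24.57822608947754
bigstand 91 563.3546142578125 349.45428466796875 size 99.10472106933594 101.05606842041016 ang 26.88939666748047
knob top tri [ 0.62499453 -0.04248028  0.2518232 ] [ 0.62627599 -0.0444201   0.254     ] [ 0.62631129 -0.03817949  0.254     ]
pen top tri [0.39702352 0.28184719 0.14781849] [0.39951413 0.27640419 0.155     ] [0.40057038 0.28784659 0.155     ]
rear spot tri [0.64310098 0.06111481 0.17648282] [0.64403012 0.05874771 0.182     ] [0.64749293 0.06757688 0.182     ]
screws [array([0.73384832, 0.07749551]), array([ 0.70000207, -0.09897987]), array([0.61557999, 0.10133912])]
coupl [0.46502053 0.13881696 0.04      ] [ 0.47869907 -0.14610354  0.03      ] spanner [0.45411327 0.39882816 0.        ] [0.37014585 0.41879272 0.        ]
pot [ 0.41458357 -0.30002615  0.075     ] oiler [0.52128302 0.4845371  0.1       ]
```

View pics/c4.png

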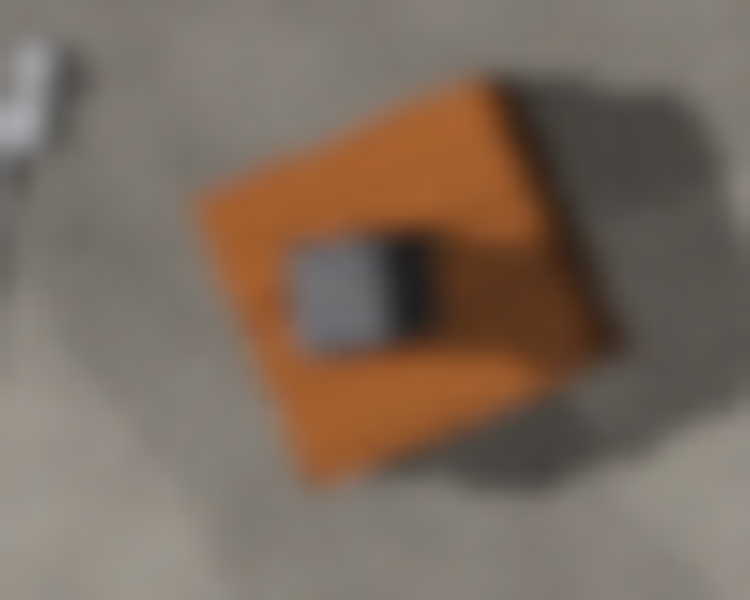

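```bash
cat >> h.py <<'E'
def Rdown(yaw,tilt=0):
    # tool x at yaw, z down; tilt (deg) about tool y
    y=np.deg2rad(yaw);c,s=np.cos(y),np.sin(y)
    return np.array([[c,s,0],[s,-c,0],[0,0,-1]])@Rn.from_euler('y',tilt,degrees=True).as_matrix()
def delta(p,R,s=None):
    s=s or get_state(); R0=Rn.from_rotvec(s['tool_rot']).as_matrix()
    print('shift mm',np.round(R0.T@(np.array(p)-s['position'])*1000,1),'turn deg',np.round(np.rad2deg(Rn.from_matrix(R0.T@R).as_rotvec()),2), 'yaw now',np.round(np.rad2deg(np.arctan2(R0[1,0],R0[0,0])),2),'t',s['time'])
E
python3 -c "
from h import *
delta([.627,-.043,.35],Rdown(0)); delta([.5,-.3,.35],Rdown(0))"
```

```text
shift mm [ 568.6 -381.9 -127.8] turn deg [-8.00e-02  2.00e-02  2.13e+01] yaw now 21.3 t 0.15
shift mm [ 356.9 -188.6 -128. ] turn deg [-8.00e-02  2.00e-02  2.13e+01] yaw now 21.3 t 0.15
```

Request:
play_rows(series=[100,0,0,-0.04,0,0,0,100,0.02,-0.01,-0.08,0,0,0,100,0.05,-0.03,-0.11,0,0,5,100,0.085,-0.05,-0.128,0,0,10,100,0.12,-0.07,-0.128,0,0,15,100,0.155,-0.092,-0.128,0,0,21.3,100,0.19,-0.115,-0.128,0,0,21.3,100,0.225,-0.138,-0.128,0,0,21.3,100,0.26,-0.16,-0.128,0,0,21.3,100,0.295,-0.182,-0.128,0,0,21.3])

```text
time: 0.98
position: [0.4406, -0.3336, 0.3505]
tool_rot: [3.141, -0.0, -0.0]
ft_force: [0.5, -0.0, -0.6]
grip_width: 1.003
```

```bash
python3 -c "
from h import *
delta([.627,-.043,.35],Rdown(0))"
```

```text
shift mm [ 186.4 -290.6    0.4] turn deg [ 0.02  0.01 -0.  ] yaw now -0.0 t 0.9833
```

Request:
play_rows(series=[100,0.02,-0.034,0,0,0,0,100,0.042,-0.068,0,0,0,0,100,0.064,-0.102,0,0,0,0,100,0.086,-0.136,0,0,0,0,100,0.108,-0.17,0,0,0,0,100,0.13,-0.204,0,0,0,0,100,0.152,-0.238,0,0,0,0,100,0.174,-0.272,0,0,0,0,100,0.186,-0.29,0,0,0,0,100,0.186,-0.29,0,0,0,0])

```text
time: 1.82
position: [0.6273, -0.038, 0.3493]
tool_rot: [-3.137, -0.016, 0.001]
ft_force: [-1.3, 0.7, 0.7]
grip_width: 0.999
```

```bash
python3 -c "
from h import *
snap('wrist','w1');snap('top','t1');delta([.627,-.043,.35],Rdown(0))"
```

```text
shift mm [ 1.1 -1.6 -0.3] turn deg [-0.    0.08  0.13] yaw now 0.13 t 1.9167
```

View pics/w1.png

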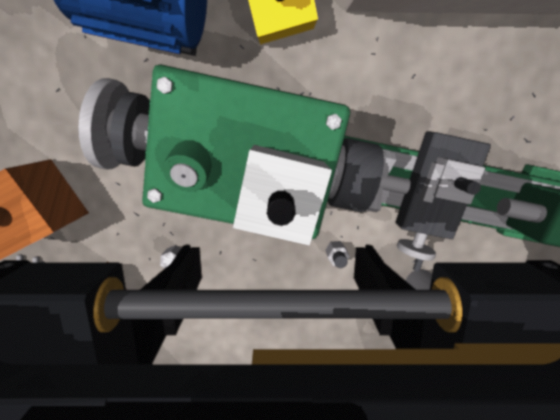

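Wrist view: knob top is at (281,207), with the rear spot's dot at (184,176). The fingers straddle the knob's column.

Run:
```python
from h import *
W=ld('w1');T=ld('t1')
print(-W['R'].T@W['t'])
f=W['frame'];m=(f.max(2)<45).astype(np.uint8);m[:175]=0;m[240:]=0;m[:,:250]=0;m[:,315:]=0
cs,_=cv2.findContours(m*255,0,1);c=max(cs,key=cv2.contourArea);print(cv2.minEnclosingCircle(c),cv2.fitEllipse(c))
print('knob',onz(W,281,208.5,.254))
hsv=cv2.cvtColor(f,cv2.COLOR_RGB2HSV)
def rect(mask,roi,z,nm):
    m=np.zeros(mask.shape,np.uint8);x0,y0,x1,y1=roi;m[y0:y1,x0:x1]=mask[y0:y1,x0:x1]*255
    cs,_=cv2.findContours(m,cv2.RETR_EXTERNAL,cv2.CHAIN_APPROX_NONE);c=max(cs,key=cv2.contourArea)
    P=np.array([onz(W,*q[0],z)[:2] for q in c],np.float32)*1000
    (cx,cy),(w,h),a=cv2.minAreaRect(P);print(nm,len(c),cx,cy,'size',w,h,'ang',a)
rect((hsv[...,1]<40)&(hsv[...,2]>190),(215,140,345,250),.212,'guard')
print('rear spot',onz(W,184,176,.182), 'screws',[onz(W,*q,.163)[:2] for q in [(165,86),(334,121),(154,196)]])
```

```text
[ 0.70887648 -0.03762228  0.51127629]
((280.5, 207.5), 16.140111923217773) ((280.83038330078125, 207.60833740234375), (26.01068687438965, 32.35425567626953), 0.14059293270111084)
knob [ 0.62923556 -0.04011273  0.254     ]
guard 425 625.2623291015625 -39.974708557128906 size 80.67431640625 80.42833709716797 ang 76.94941711425781
rear spot [0.64180633 0.06240507 0.182     ] screws [array([0.73198039, 0.0804133 ]), array([ 0.6989442 , -0.09596689]), array([0.61435747, 0.10433981])]
```

Request:
play_rows(series=[100,0.001,-0.003,0.035,0,0,0,100,0.001,-0.003,0.07,0,0,0,100,0.001,-0.003,0.095,0,0,0,100,0.001,-0.003,0.112,0,0,0,100,0.001,-0.003,0.122,0,0,0,100,0.001,-0.003,0.126,0,0,0,100,0.001,-0.003,0.126,0,0,0], force=25)

```text
time: 2.5
position: [0.6265, -0.0439, 0.2243]
tool_rot: [3.141, -0.003, -0.001]
ft_force: [-0.5, -0.9, 0.3]
grip_width: 1.001
```

```bash
python3 -c "
from h import *
snap('wrist','w2');snap('scene','s2');s=get_state();print(s['position'],s['ft_force'])
import cv2
s=cv2.imread('pics/s2.png');w=cv2.imread('pics/w2.png')
cv2.imwrite('pics/m2.png',np.hstack([cv2.resize(s[100:260,180:340],(400,400)),w[120:400,100:460][:,:,:][:280].repeat(1,0) if 0 else cv2.resize(w[60:340,130:430],(400,400))]))"
```

```text
[ 0.6275302  -0.04317774  0.22603394] [ 0.31035562  0.59306535 -0.31548361]
```

View pics/m2.png

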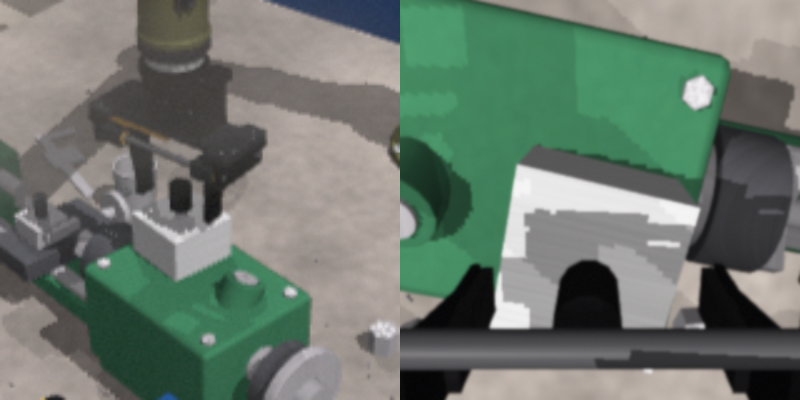

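The knob stands between the fingers, a touch to the left (+y). I shift about 2 mm that way and close.

Request:
play_rows(series=[100,0,-0.002,0,0,0,0,20,0,-0.002,0,0,0,0,10,0,-0.002,0,0,0,0,0,0,-0.002,0,0,0,0,0,0,-0.002,0,0,0,0,0,0,-0.002,0,0,0,0,0,0,-0.002,0,0,0,0,0,0,-0.002,0,0,0,0,0,0,-0.002,0,0,0,0,0,0,-0.002,0,0,0,0], force=25)

```text
time: 3.43
position: [0.6269, -0.0406, 0.2245]
tool_rot: [3.141, 0.0, -0.0]
ft_force: [0.6, 0.3, -0.5]
grip_width: 0.402
```

Request:
play_rows(series=[0,0,0,0,0,0,0,0,0,0,0,0,0,0,0,0,0,0,0,0,0,0,0,0,0,0,0,0])

```text
time: 3.77
position: [0.6269, -0.0404, 0.2245]
tool_rot: [-3.142, -0.0, 0.0]
ft_force: [-0.1, -0.2, 0.8]
grip_width: 0.29
```

Request:
play_rows(series=[0,0,0,-0.012,0,0,0,0,0,0,-0.03,0,0,0,0,0,0,-0.055,0,0,0,0,0,0,-0.085,0,0,0,0,-0.015,-0.003,-0.1,0,0,0,0,-0.04,-0.009,-0.1,0,0,0,0,-0.07,-0.016,-0.1,0,0,0,0,-0.1,-0.023,-0.1,0,0,0,0,-0.13,-0.03,-0.1,0,0,0,0,-0.155,-0.035,-0.1,0,0,0])

```text
time: 4.6
position: [0.4697, -0.0047, 0.3249]
tool_rot: [3.141, 0.001, -0.001]
ft_force: [-0.7, 0.7, -2.1]
grip_width: 0.292
```

```bash
python3 -c "
from h import *
snap('wrist','w3');snap('scene','s3');s=get_state();print(s['position'],s['ft_force'],s['grip_width'])
s=cv2.imread('pics/s3.png');w=cv2.imread('pics/w3.png')
cv2.imwrite('pics/m3.png',np.hstack([cv2.resize(s[100:260,180:340],(400,400)),cv2.resize(w,(400,400))]))"
```

```text
[ 0.46876238 -0.00431109  0.32570279] [ 0.6673305   0.61618529 -2.68880502] 0.2929167753294162
```

View pics/m3.png

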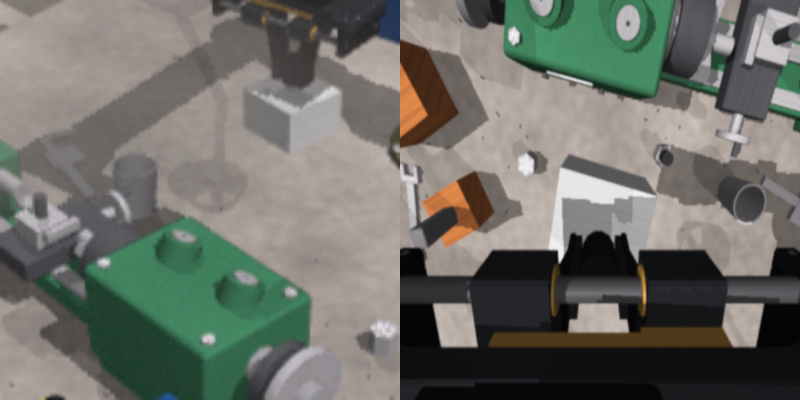

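Request:
play_rows(series=[0,-0.012,-0.002,0,0,0,-5,0,-0.025,-0.004,0.02,0,0,-10,0,-0.025,-0.004,0.05,0,0,-13,0,-0.025,-0.004,0.085,0,0,-13,0,-0.025,-0.004,0.12,0,0,-13,0,-0.025,-0.004,0.155,0,0,-13,0,-0.025,-0.004,0.19,0,0,-13,0,-0.025,-0.004,0.22,0,0,-13,0,-0.025,-0.004,0.24,0,0,-13,0,-0.025,-0.004,0.25,0,0,-13])

```text
time: 5.53
position: [0.4452, -0.0015, 0.0719]
tool_rot: [-3.12, -0.356, 0.007]
ft_force: [-0.6, 0.8, -2.4]
grip_width: 0.29
```

```bash
python3 -c "
from h import *
s=get_state();print(s['position'],s['ft_force'],s['grip_width'],s['joint_positions'])"
```

```text
[ 0.44521272 -0.00149416  0.0718507 ] [-0.57430355  0.78826428 -2.44229658] 0.28962719879413446 [ 0.46932134  0.05281323 -0.53205124  2.09305668  0.03042337  1.00787469
 -1.42199254]
```

Request:
play_rows(series=[0,0,0,0.004,0,0,0,0,0,0,0.007,0,0,0,0,0,0,0.009,0,0,0,0,0,0,0.009,0,0,0])

```text
time: 5.87
position: [0.4479, -0.0017, 0.0665]
tool_rot: [3.121, 0.356, 0.003]
ft_force: [0.5, -0.4, -4.1]
grip_width: 0.292
```

Request:
play_rows(series=[0,0,0,0.001,0,0,0,0,0,0,0.002,0,0,0,0,0,0,0.002,0,0,0])

```text
time: 6.12
position: [0.4476, -0.0018, 0.0644]
tool_rot: [3.121, 0.355, 0.002]
ft_force: [-0.4, 0.4, 0.8]
grip_width: 0.291
```

```bash
python3 -c "
from h import *
s=get_state();print(s['position'],s['ft_force'],s['grip_width']);snap('scene','s4')
s=cv2.imread('pics/s4.png')
cv2.imwrite('pics/m4.png',cv2.resize(s[120:240,240:400],(800,600)))"
```

```text
[ 0.4475738  -0.00183644  0.06443347] [-0.44470816  0.42484999  0.81108335] 0.29143768766985184
```

View pics/m4.png

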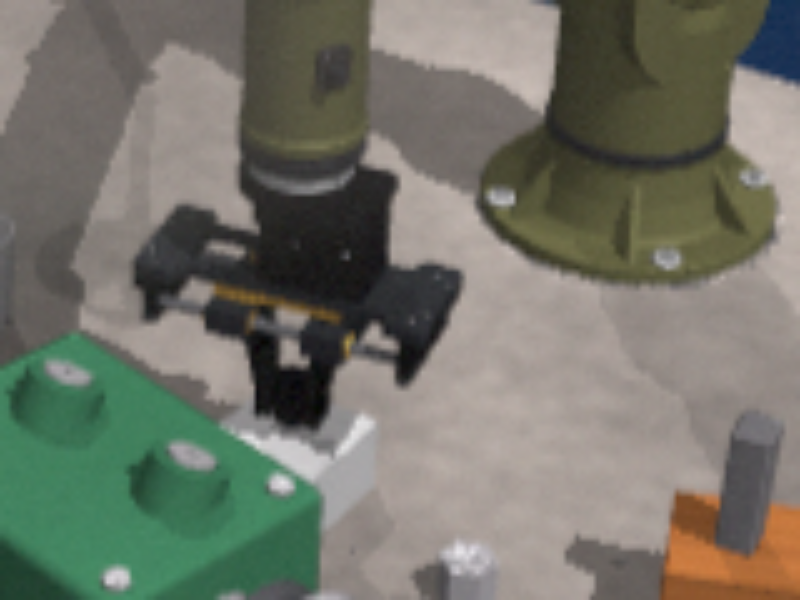

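The downward load has gone (fz −4 to +0.8 N) and the foot is on the bench, so I release and rise.

Request:
play_rows(series=[60,0,0,0,0,0,0,60,0,0,0,0,0,0,60,0,0,0,0,0,0,60,0,0,0,0,0,0,60,0,0,0,0,0,0,60,0,0,0,0,0,0,60,0,0,-0.02,0,0,0,60,0,0,-0.05,0,0,0,60,0,0,-0.09,0,0,0,60,0,0,-0.13,0,0,0])

```text
time: 7.0
position: [0.4459, -0.0014, 0.1944]
tool_rot: [-3.121, -0.356, 0.003]
ft_force: [1.4, 0.4, -0.5]
grip_width: 0.597
```

Run:
```python
from h import *
W=snap('wrist','w5');s=get_state();print(s['position'],s['ft_force'],s['grip_width'],s['joint_positions'])
delta([.3985,.283,.26],Rdown(8))
```

```text
[ 0.45109002 -0.00131796  0.20298685] [3.58158685 0.09427359 5.21930804] 0.598483287073289 [ 0.49166168 -0.09374857 -0.51379056  1.9374489  -0.04606861  1.27423601
 -1.35068202]
shift mm [  13.5 -288.6  -58.1] turn deg [ 0.22 -0.65  5.03] yaw now 13.03 t 7.05
```

View pics/w5.png

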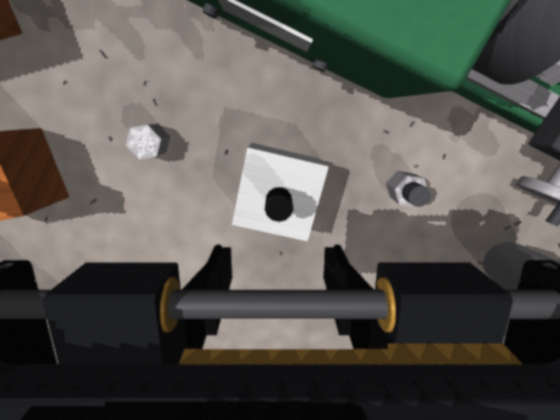

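The guard stands free on the bench, knob at (279,203). Now over the pen.

Request:
play_rows(series=[70,0,-0.02,-0.03,0,0,0,70,0.001,-0.05,-0.055,0,0,2,70,0.003,-0.085,-0.06,0,0,4,70,0.005,-0.12,-0.06,0,0,5,70,0.007,-0.155,-0.06,0,0,5,70,0.009,-0.19,-0.06,0,0,5,70,0.011,-0.225,-0.06,0,0,5,70,0.013,-0.255,-0.06,0,0,5,70,0.015,-0.28,-0.06,0,0,5,70,0.018,-0.288,-0.06,0,0,5])

```text
time: 7.88
position: [0.3974, 0.2878, 0.2537]
tool_rot: [-3.131, -0.229, -0.0]
ft_force: [-0.0, 0.6, 0.7]
grip_width: 0.703
```

Run:
```python
from h import *
W=snap('wrist','w6');snap('top','t6');s=get_state();print(s['position'],s['ft_force'],s['grip_width'],s['joint_positions'])
delta([.3985,.283,.26],Rdown(8))
```

```text
[0.39877076 0.28524246 0.25334031] [ 0.38685332  0.24148905 -0.88715213] 0.6994441350025941 [ 0.24780031 -0.00705152 -0.90556514  1.76200385 -0.00691656  1.38367725
 -2.0831918 ]
shift mm [-0.6  2.2 -6.7] turn deg [-0.07  0.02  0.25] yaw now 8.25 t 7.9833
```

View pics/w6.png

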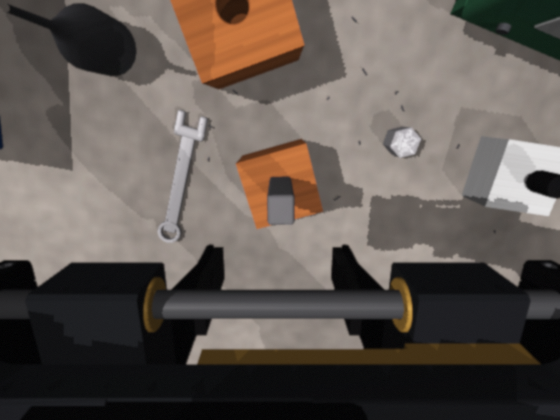

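Run:
```python
from h import *
w=cv2.imread('pics/w6.png');cv2.imwrite('pics/c6.png',cv2.resize(w[160:240,230:330],(750,600),interpolation=cv2.INTER_CUBIC))
```

```text
(no output)
```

View pics/c6.png

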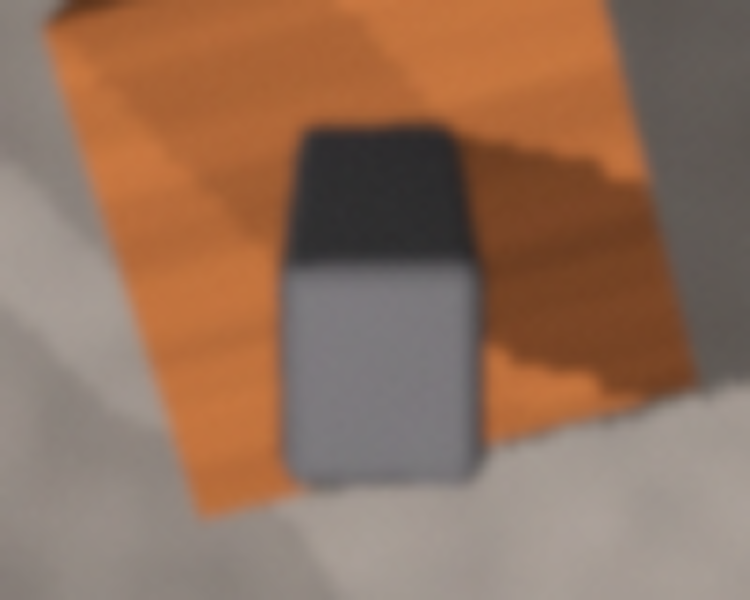

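The pen top's centre is at (281,209.5), and its sides line up with the jaws.

Run:
```python
from h import *
W=ld('w6')
p=onz(W,281.1,209.5,.155);print(p)
e=[onz(W,230+u/7.5,160+v/7.5,.155)[:2] for u,v in [(287,262),(477,262),(289,480),(477,480)]]
print(np.array(e)*1000); a=np.array(e); print(np.linalg.norm(a[0]-a[1]),np.linalg.norm(a[0]-a[2]),np.rad2deg(np.arctan2(*(a[0]-a[2])[::-1])))
hsv=cv2.cvtColor(W['frame'],cv2.COLOR_RGB2HSV)
# stand corners in view: crop (48,25)(605,0?)  
for u,v in [(240,163),(305,141),(258,227),(321,211)]: print(onz(W,u,v,.07))
delta([p[0],p[1],.096],Rdown(8))
```

```text
[0.39796069 0.28548237 0.155     ]
[[409.22796852 298.24439536]
 [412.38357364 276.87451823]
 [383.16689841 294.40964382]
 [386.38701961 272.65154507]]
0.021601608558154003 0.026341691184835807 8.370709168355486
[0.41810952 0.3334132  0.07      ]
[0.45182748 0.2669288  0.07      ]
[0.34675928 0.30435241 0.07      ]
[0.37677658 0.23527789 0.07      ]
shift mm [ -0.7  -0.2 157.3] turn deg [-0.07  0.02  0.25] yaw now 8.25 t 7.9833
```

Request:
play_rows(series=[70,-0.001,0,0.035,0,0,0,70,-0.001,0,0.07,0,0,0,70,-0.001,0,0.105,0,0,0,70,-0.001,0,0.13,0,0,0,70,-0.001,0,0.148,0,0,0,70,-0.001,0,0.157,0,0,0,70,-0.001,0,0.157,0,0,0,70,-0.001,0,0.157,0,0,0])

```text
time: 8.65
position: [0.3991, 0.2824, 0.0969]
tool_rot: [3.134, 0.218, -0.0]
ft_force: [0.6, -0.1, 1.3]
grip_width: 0.703
```

Run:
```python
from h import *
W=snap('wrist','w7');S=snap('scene','s7');s=get_state();print(s['position'],s['ft_force'],s['grip_width'])
delta([.398,.2853,.096],Rdown(8.3))
s=cv2.imread('pics/s7.png');w=cv2.imread('pics/w7.png')
cv2.imwrite('pics/m7.png',np.hstack([cv2.resize(s[150:270,320:440],(400,400)),cv2.resize(w[120:400,140:420],(400,400))]))
```

```text
[0.39977548 0.28326317 0.09790869] [-0.5581178   0.30684203 -0.20002854] 0.7003296465940619
shift mm [-1.5 -2.3  1.9] turn deg [-0.03 -0.14 -0.33] yaw now 7.97 t 8.75
```

View pics/m7.png

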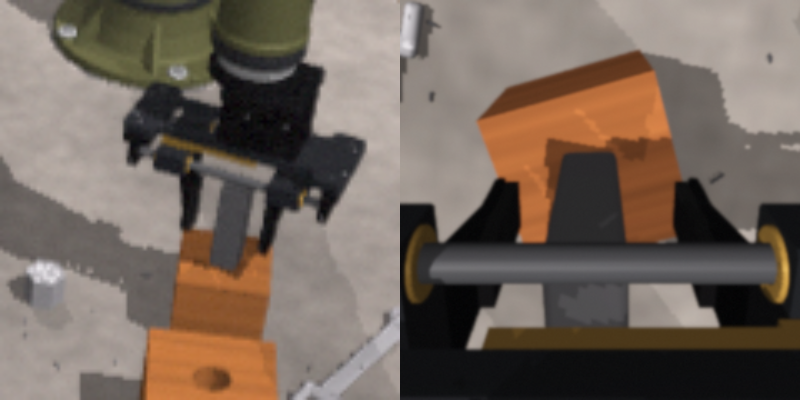

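Request:
play_rows(series=[70,-0.001,-0.002,0.001,0,0,0.3,30,-0.001,-0.002,0.001,0,0,0.3,10,-0.001,-0.002,0.001,0,0,0.3,10,-0.001,-0.002,0.001,0,0,0.3,10,-0.001,-0.002,0.001,0,0,0.3,10,-0.001,-0.002,0.001,0,0,0.3,10,-0.001,-0.002,0.001,0,0,0.3,10,-0.001,-0.002,0.001,0,0,0.3,10,-0.001,-0.002,0.001,0,0,0.3,10,-0.001,-0.002,0.001,0,0,0.3], force=40)

```text
time: 9.58
position: [0.3974, 0.2849, 0.0955]
tool_rot: [-3.134, -0.211, -0.0]
ft_force: [0.1, -0.1, -0.1]
grip_width: 0.272
```

Run:
```python
from h import *
s=get_state();print(s['position'],s['tool_rot'],s['ft_force'],s['torque'],s['grip_width'],s['joint_positions'])
```

```text
[0.39738193 0.28488799 0.09552685] [-3.13438678e+00 -2.11102491e-01 -9.93401394e-05] [ 0.09213155 -0.0842879  -0.06958461] [ 0.14253328 -0.02899397  0.03661452] 0.27212101556064733 [ 0.18325056  0.17075297 -0.91436321  1.96841556  0.15374047  1.07320581
 -2.23413109]
```

Request:
play_rows(series=[10,0,0,-0.01,0,0,0,10,0,0,-0.025,0,0,0,10,0,0,-0.045,0,0,0,10,0,0,-0.07,0,0,0,10,0,0,-0.1,0,0,0,10,0,0,-0.135,0,0,0,10,0,0,-0.17,0,0,0,10,0,0,-0.2,0,0,0,10,0,0,-0.23,0,0,0,10,0,0,-0.25,0,0,0])

```text
time: 10.42
position: [0.3973, 0.2853, 0.3489]
tool_rot: [-3.134, -0.212, -0.005]
ft_force: [0.4, -0.0, -1.9]
grip_width: 0.274
```

Run:
```python
from h import *
s=get_state();print(s['position'],s['tool_rot'],s['ft_force'],s['torque'],s['grip_width'],s['joint_positions'])
W=snap('wrist','w8');S=snap('scene','s8');T=snap('top','t8')
s=cv2.imread('pics/s8.png');w=cv2.imread('pics/w8.png')
cv2.imwrite('pics/m8.png',np.hstack([cv2.resize(s[100:260,300:460],(400,400)),cv2.resize(w,(400,400))]))
```

```text
[0.39732036 0.28529939 0.34891678] [-3.13397494 -0.2118349  -0.0048579 ] [ 0.41428675 -0.04812539 -1.88795507] [ 0.06351427  0.00124204 -0.02790902] 0.2740379137893459 [ 0.26701218 -0.04408413 -0.900348    1.5974312  -0.03327118  1.56870332
 -2.06870544]
```

View pics/m8.png

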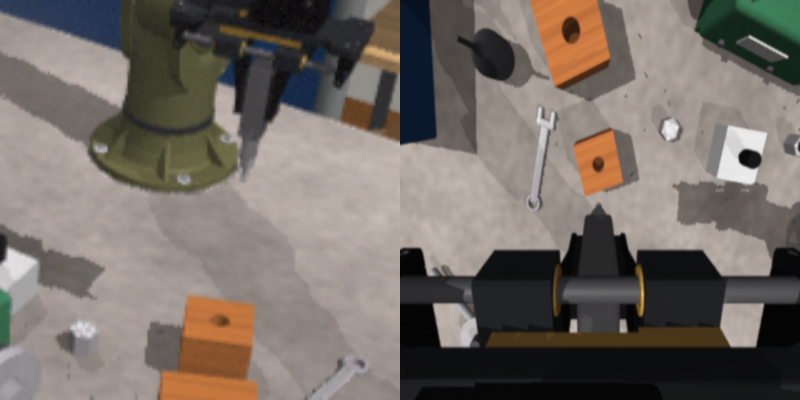

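Run:
```python
from h import *
w=cv2.imread('pics/w8.png');cv2.imwrite('pics/c8.png',cv2.resize(w[0:240,250:560],(775,600),interpolation=cv2.INTER_CUBIC))
```

```text
(no output)
```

View pics/c8.png

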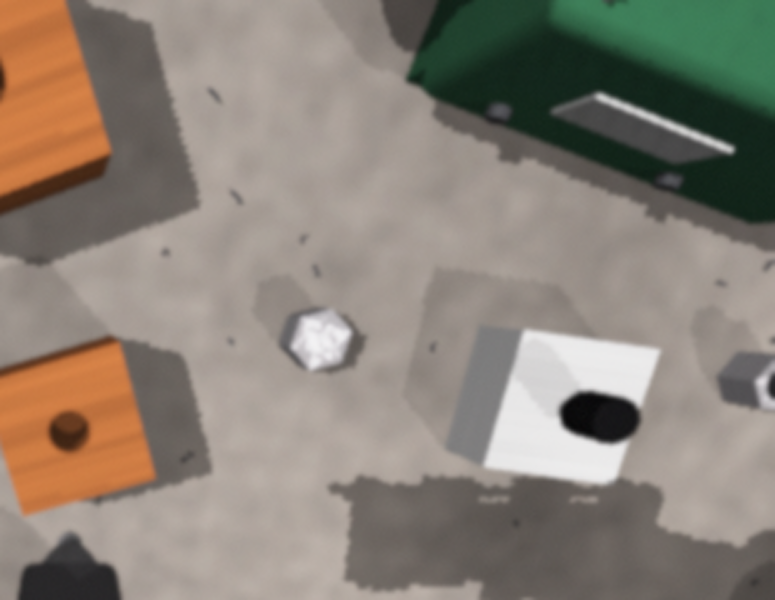

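The pen is out and straight in the jaws, with its tip at (279,217) of the wrist view. Now I measure the front spot.

Run:
```python
from h import *
t=cv2.imread('pics/t8.png');s=cv2.imread('pics/s8.png');w=cv2.imread('pics/w3.png')
a=cv2.resize(t[165:225,245:325],(520,390),interpolation=cv2.INTER_CUBIC) #6.5
b=cv2.resize(s[170:245,205:305],(520,390),interpolation=cv2.INTER_CUBIC) #5.2
c=cv2.resize(w[0:60,160:320],(800,300),interpolation=cv2.INTER_CUBIC) #5
cv2.imwrite('pics/e1.png',a);cv2.imwrite('pics/e2.png',b);cv2.imwrite('pics/e3.png',c)
```

```text
(no output)
```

View pics/e1.png

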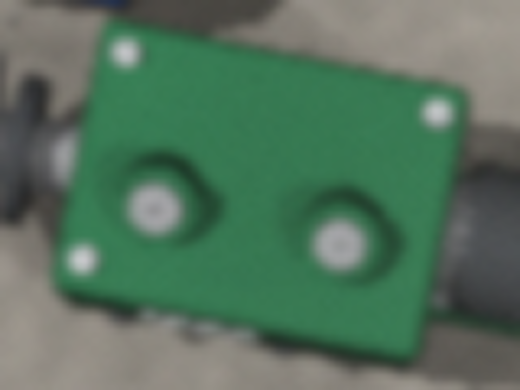

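View pics/e2.png

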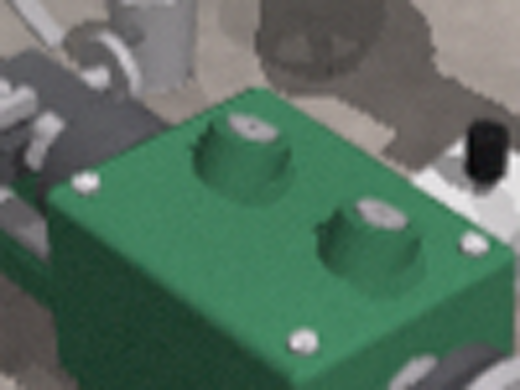

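View pics/e3.png

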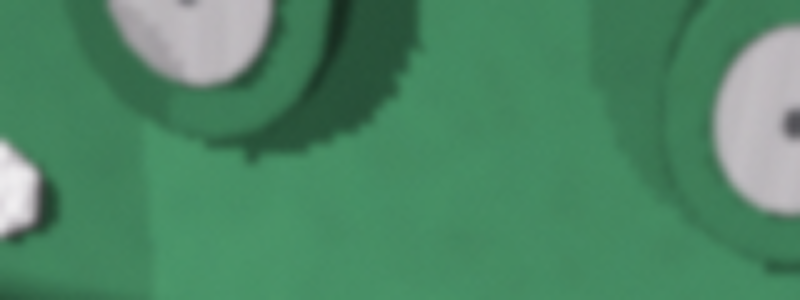

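Run:
```python
from h import *
T=ld('t8');S=ld('s8');W=ld('w3');W1=ld('w1')
g=lambda x0,y0,s,u,v:(x0+(u+.5)/s-.5,y0+(v+.5)/s-.5)
F=[(T,*g(245,165,6.5,340,244)),(S,*g(205,170,5.2,252,128)),(W,*g(160,0,5,796,123))]
Rr=[(T,*g(245,165,6.5,155,208)),(S,*g(205,170,5.2,382,212)),(W,*g(160,0,5,188,0)),(W1,184,176)]
for n,L in (('front',F),('rear',Rr)):
    print(n,'tri',np.round(tri(*L)*1000,1)); 
    for q in L: print('   z.182',np.round(onz(*q,.182)*1000,1))
for q in (0,1,2):
    d=onz(*Rr[q],.182)-onz(*F[q],.182);print(np.linalg.norm(d),np.rad2deg(np.arctan2(d[1],d[0]))-90)
sc=[(84,181),(474,243),(303,342)]
t3=[(437,112),(82,260),(125,53)]
for a,b in zip(sc,t3): print('screw',np.round(tri((T,*g(245,165,6.5,*b)),(S,*g(205,170,5.2,*a)))*1000,1),np.round(onz(T,*g(245,165,6.5,*b),.163)*1000,1),np.round(onz(S,*g(205,170,5.2,*a),.163)*1000,1))
```

```text
front tri [623.7 -40.9 178.3]
   z.182 [624.8 -42.2 182. ]
   z.182 [627.  -37.2 182. ]
   z.182 [621.8 -39.4 182. ]
rear tri [642.4  62.6 179.9]
   z.182 [644.7  60.8 182. ]
   z.182 [645.   64.6 182. ]
   z.182 [640.   63.1 182. ]
   z.182 [641.8  62.4 182. ]
0.10495851896454798 -10.895837651325905
0.10342803856614288 -10.0272746643234
0.10416882099105261 -10.05641489002005
screw [701.1 -96.7 163.2] [701.6 -97.4 163. ] [700.4 -96.2 163. ]
screw [616.7 103.3 161.9] [617.1 102.5 163. ] [617.4 104.8 163. ]
screw [734.6  80.  161. ] [734.8  79.1 163. ] [735.8  82.4 163. ]
```

```bash
cat >> h.py <<'E'
RL=Rdown(-10.8,25); N=-RL[:,2]; SP=np.array([.624,-.040,.182])
E
python3 - <<'E'
from h import *
print(N)
delta([.5,.1,.35],Rdown(-10.8)); delta(SP+N*.1235,RL)
E
```

```text
[-0.41513253  0.07919077  0.90630779]
shift mm [ 76.7 197.4  -3.2] turn deg [-0.05 -0.13 18.53] yaw now 7.73 t 10.5667
shift mm [131.1 336.3  53. ] turn deg [-4.09 24.65 18.22] yaw now 7.73 t 10.5667
```

Request:
play_rows(series=[10,0.01,0.025,0,0,0,2,10,0.022,0.055,0,-0.4,2.5,4,10,0.035,0.09,0,-0.8,5,6,10,0.048,0.125,0.005,-1.2,7.5,8,10,0.062,0.16,0.012,-1.7,10,10,10,0.076,0.195,0.02,-2.1,13,11,10,0.09,0.23,0.028,-2.5,16,13,10,0.104,0.265,0.036,-3,19,15,10,0.117,0.3,0.044,-3.6,22,17,10,0.127,0.325,0.05,-4.1,24.6,18.2])

```text
time: 11.4
position: [0.5654, -0.0241, 0.2918]
tool_rot: [3.013, -0.291, 0.659]
ft_force: [0.5, -0.0, -3.4]
grip_width: 0.275
```

Run:
```python
from h import *
s=get_state();print(s['position'],s['tool_rot'],s['ft_force'],s['torque'],s['grip_width'],s['joint_positions'])
delta(SP+N*.1235,RL)
```

```text
[ 0.56537527 -0.02407273  0.2918472 ] [ 3.01290865 -0.29131811  0.65865478] [ 0.45829195 -0.03339788 -3.43633931] [0.20480854 0.73506121 0.02041269] 0.2746832123485018 [ 0.53196214 -0.20899111 -0.52152429  1.91279542 -0.02386985  0.98733124
 -1.75708144]
shift mm [8.5 4.6 1.6] turn deg [ 0.25  0.32 -0.19] yaw now -11.01 t 11.4
```

Request:
play_rows(series=[10,0.008,0.0045,0.0015,0.2,0.3,0,10,0.008,0.0045,0.0015,0.2,0.3,0,10,0.008,0.0045,0.0015,0.2,0.3,0,10,0.008,0.0045,0.0015,0.2,0.3,0])

```text
time: 11.73
position: [0.5734, -0.024, 0.2973]
tool_rot: [3.017, -0.28, 0.671]
ft_force: [-0.4, 0.6, -2.3]
grip_width: 0.273
```

Run:
```python
from h import *
s=get_state();print(s['position'],s['tool_rot'],s['ft_force'],s['torque'],s['grip_width'])
delta(SP+N*.1235,RL)
W=snap('wrist','w9');S=snap('scene','s9')
delta(SP+N*.1235,RL)
w=cv2.imread('pics/w9.png');cv2.imwrite('pics/c9.png',cv2.resize(w[120:270,180:380],(800,600),interpolation=cv2.INTER_CUBIC))
w=cv2.imread('pics/s9.png');cv2.imwrite('pics/d9.png',cv2.resize(w[130:250,190:350],(800,600),interpolation=cv2.INTER_CUBIC))
```

```text
[ 0.57344988 -0.02404044  0.29734186] [ 3.01715265 -0.27965134  0.67089033] [-0.39687103  0.59758056 -2.34308632] [ 0.17332763  0.67232201 -0.0135549 ] 0.2734320518967686
shift mm [-1.1  6.2  3.3] turn deg [-0.2  -0.06  0.17] yaw now -10.62 t 11.7333
shift mm [-1.5  6.1  3.6] turn deg [-0.18 -0.13  0.18] yaw now -10.6 t 11.8333
```

View pics/c9.png

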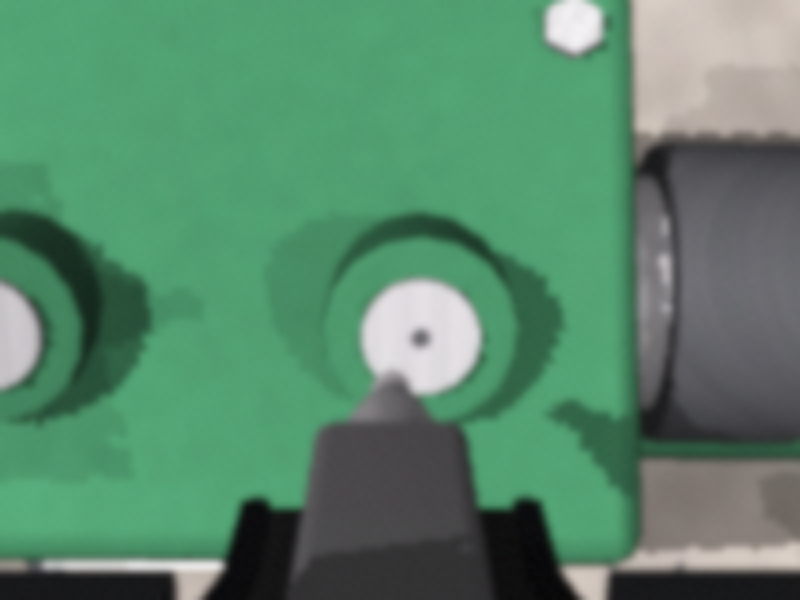

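View pics/d9.png

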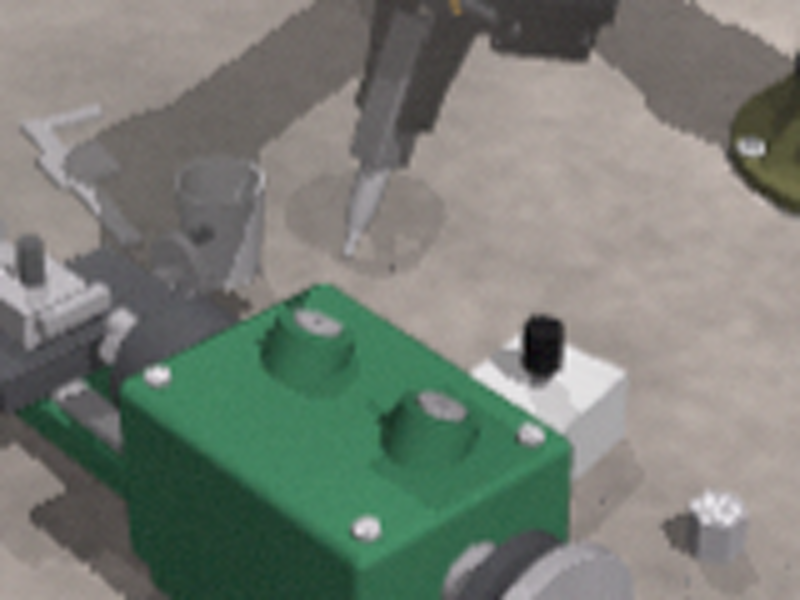

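Run:
```python
from h import *
W=ld('w9');g=lambda u,v:(180+(u+.5)/4-.5,120+(v+.5)/4-.5)
print(onz(W,*g(421,338),.182)); s=get_state(); R=Rn.from_rotvec(s['tool_rot']).as_matrix()
for L in (.0835,.0795): print(L,proj(W,s['position']+R[:,2]*L))
print('tip seen',g(393,378))
# tip in camera ray, nearest pt at tool-depth 83.5
o,r=ray(W,*g(393,376)); nz=R[:,2]; k=((s['position']+nz*.0815-o)@nz)/(r@nz); p=o+k*r
print('tip offset in tool xy',R.T@(p-s['position']))
```

```text
[ 0.62177526 -0.03967699  0.182     ]
0.0835 [277.9803179  214.37223399]
0.0795 [277.98684084 215.93203116]
tip seen (277.875, 214.125)
tip offset in tool xy [ 1.29932762e-03 -8.78346148e-05  8.15000000e-02]
```

Request:
play_rows(series=[10,0,0.002,0.005,0,0,0,10,-0.001,0.004,0.011,0,0,0,10,-0.002,0.006,0.018,0,0,0,10,-0.002,0.006,0.023,0,0,0,10,-0.002,0.006,0.026,0,0,0,10,-0.002,0.006,0.026,0,0,0,10,-0.002,0.006,0.026,0,0,0])

```text
time: 12.42
position: [0.5816, -0.0336, 0.2728]
tool_rot: [3.016, -0.284, 0.671]
ft_force: [0.4, 0.3, -2.2]
grip_width: 0.273
```

Run:
```python
from h import *
s=get_state();print(s['position'],s['ft_force'],s['torque'],s['grip_width'])
delta(SP+N*.0935,RL)
W=snap('wrist','w10');S=snap('scene','s10');T=snap('top','t10')
delta(SP+N*.0935,RL)
w=cv2.imread('pics/w10.png');cv2.imwrite('pics/c10.png',cv2.resize(w[160:260,210:343],(800,600),interpolation=cv2.INTER_CUBIC))
w=cv2.imread('pics/s10.png');cv2.imwrite('pics/d10.png',cv2.resize(w[155:215,220:300],(800,600),interpolation=cv2.INTER_CUBIC))
```

```text
[ 0.58162472 -0.03363069  0.27275778] [ 0.37700821  0.34219795 -2.1832841 ] [0.18945938 0.72891365 0.00751935] 0.27272704759133215
shift mm [ 0.4 -1.7  6.9] turn deg [-0.13 -0.1   0.03] yaw now -10.77 t 12.4167
shift mm [-0.1 -1.6  7.5] turn deg [-0.11 -0.17  0.04] yaw now -10.76 t 12.5667
```

View pics/c10.png

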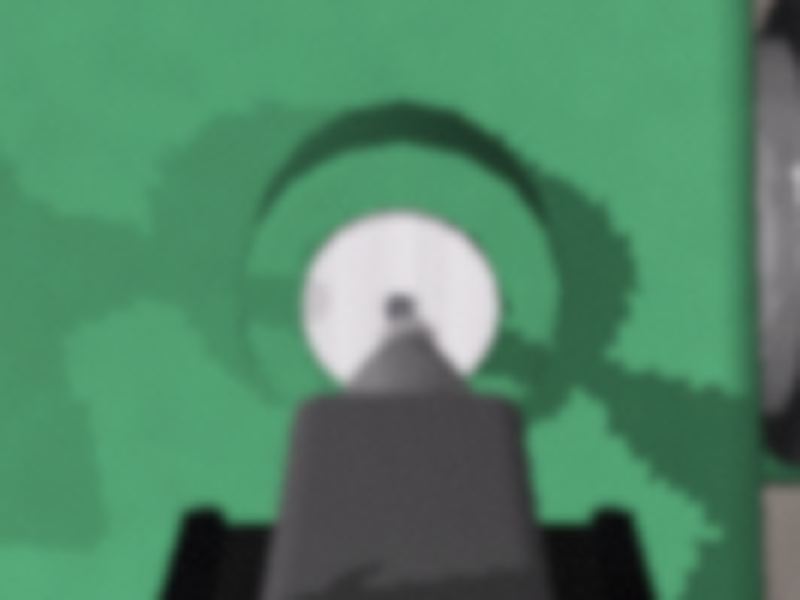

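View pics/d10.png

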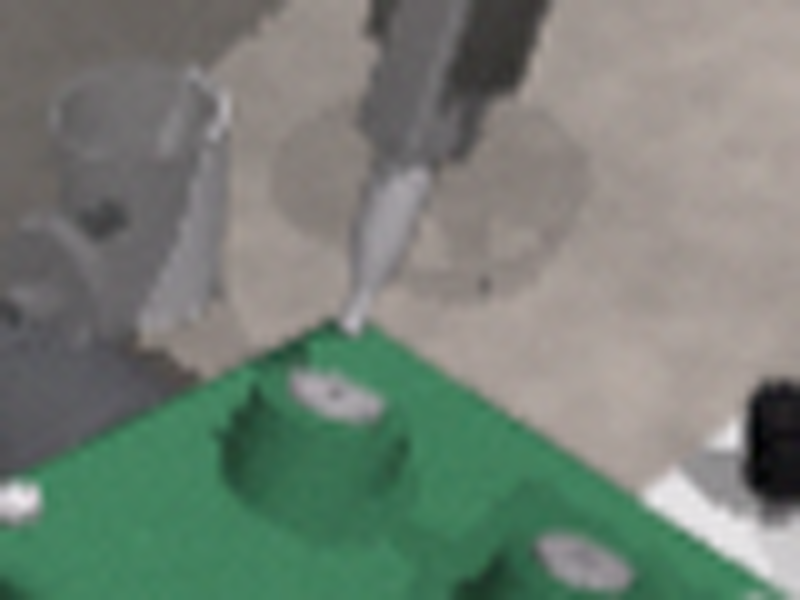

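Run:
```python
from h import *
W=ld('w10');s=get_state();R=Rn.from_rotvec(s['tool_rot']).as_matrix();p=s['position']
g=lambda u,v:(210+(u+.5)/6.015-.5,160+(v+.5)/6-.5)
def at(u,v,d):
    o,r=ray(W,*g(u,v)); nz=R[:,2];k=((p+nz*d-o)@nz)/(r@nz);return R.T@(o+k*r-p)
for d in (.098,.100,.102): print(d,at(400,305,d)*1000)
print('tip',at(408,328,.0815)*1000,at(408,320,.0835)*1000, proj(W,p+R[:,2]*.0835),g(408,325))
# disc ellipse
f=W['frame'];m=((f.min(2)>185)).astype(np.uint8);m[:190]=0;m[230:]=0;m[:,:255]=0;m[:,300:]=0
ys,xs=np.nonzero(m);print(xs.min(),xs.max(),ys.min(),(xs.min()+xs.max())/2)
```

```text
0.098 [-1.1918316  -1.45656794 98.        ]
0.1 [ -1.82586338  -1.46613221 100.        ]
0.102 [ -2.45989516  -1.47569648 102.        ]
tip [ 0.78135437 -0.30602269 81.5       ] [ 1.26559138 -0.30622635 83.5       ] [277.78920788 214.38996248] (277.41354945968413, 213.75)
262 291 196 276.5
```

```bash
python3 - <<'E'
from h import *
S=ld('s10');T=ld('t10');W=ld('w10');s=get_state();R=Rn.from_rotvec(s['tool_rot']).as_matrix();p=s['position']
g=lambda u,v:(220+(u+.5)/10-.5,155+(v+.5)/10-.5)
tip=p+R[:,2]*.0835
print('tip pred',proj(S,tip),'seen',g(350,331),'top pred',proj(T,tip))
b=np.array(g(350,331))-proj(S,tip)
d=np.array(g(337,392))
print('dot via scene bias-corr, z .182:',onz(S,*(d-b),.182))
X=tri((S,*(d-b)),(W,210+400.5/6.015-.5,160+305.5/6-.5));print('tri S-corr + wrist',X,'in tool',R.T@(X-p)*1000)
print('pred dot scene for SP',proj(S,SP),d)
E
python3 - <<'E'
import cv2
t=cv2.imread('pics/t10.png');cv2.imwrite('pics/e10.png',cv2.resize(t[165:225,255:335],(800,600),interpolation=cv2.INTER_CUBIC))
E
```

```text
tip pred [254.40149804 187.60277673] seen (254.55, 187.65) top pred [296.40253903 203.93436845]
dot via scene bias-corr, z .182: [ 0.62501446 -0.03870126  0.182     ]
tri S-corr + wrist [ 0.62282313 -0.04002054  0.18014134] in tool [ -2.22698301  -1.21498539 102.18377384]
pred dot scene for SP [252.96841834 193.37830171] [253.25 193.75]
```

View pics/e10.png

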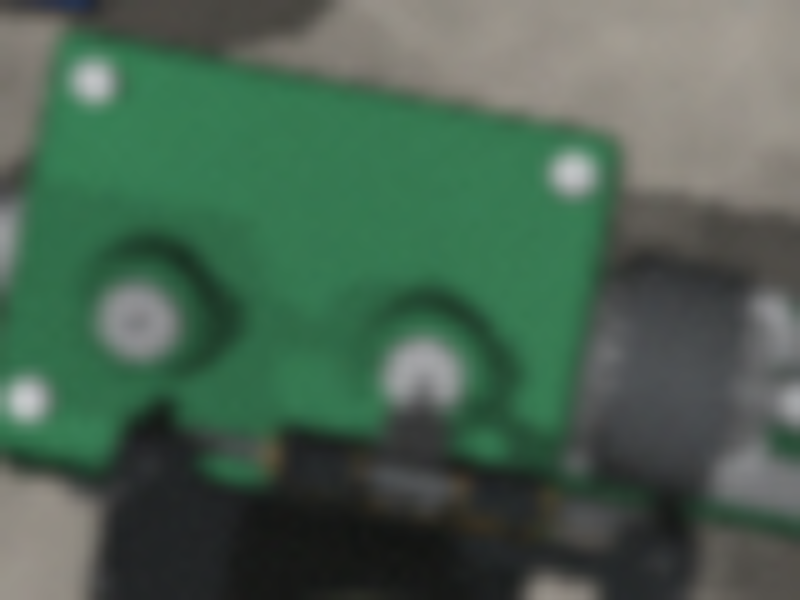

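Request:
play_rows(series=[10,-0.0005,-0.0005,0.004,0,0,0,10,-0.001,-0.001,0.008,0,0,0,10,-0.0015,-0.0013,0.011,0,0,0,10,-0.0015,-0.0013,0.012,0,0,0,10,-0.0015,-0.0013,0.012,0,0,0,10,-0.0015,-0.0013,0.012,0,0,0])

```text
time: 13.07
position: [0.5856, -0.0331, 0.2615]
tool_rot: [3.016, -0.283, 0.672]
ft_force: [-0.5, -0.2, -2.3]
grip_width: 0.275
```

Run:
```python
from h import *
s=get_state();print(s['position'],s['ft_force'],s['torque'],s['grip_width'])
delta(SP+N*.0835,RL)
W=snap('wrist','w11');S=snap('scene','s11')
delta(SP+N*.0835,RL)
w=cv2.imread('pics/w11.png');cv2.imwrite('pics/c11.png',cv2.resize(w[180:240,240:320],(800,600),interpolation=cv2.INTER_CUBIC))
w=cv2.imread('pics/s11.png');cv2.imwrite('pics/d11.png',cv2.resize(w[170:215,230:290],(800,600),interpolation=cv2.INTER_CUBIC))
```

```text
[ 0.58555713 -0.03309485  0.26149766] [-0.52172574 -0.16623563 -2.30012603] [ 0.17996941  0.70084028 -0.0223154 ] 0.2747598267860073
shift mm [ 1.8 -0.4  5.1] turn deg [-0.11 -0.12  0.03] yaw now -10.76 t 13.0667
shift mm [ 1.6 -0.4  5.3] turn deg [-0.11 -0.15  0.03] yaw now -10.76 t 13.1667
```

View pics/c11.png

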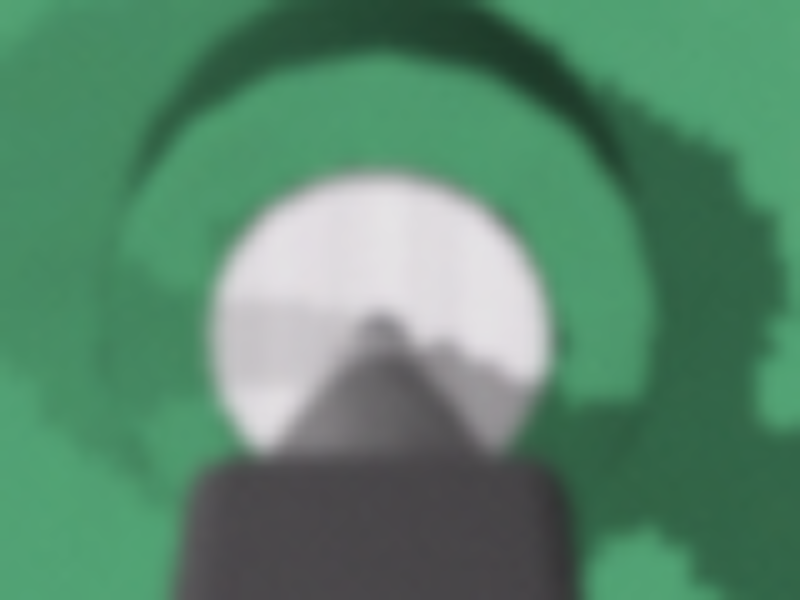

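View pics/d11.png

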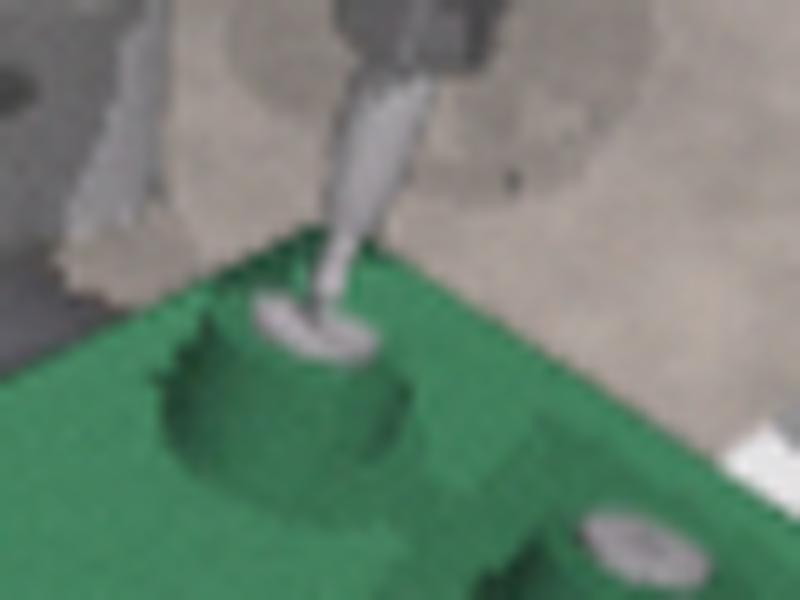

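Run:
```python
from h import *
W=ld('w11');s=get_state();R=Rn.from_rotvec(s['tool_rot']).as_matrix();p=s['position']
f=W['frame'].astype(float); 
col=f[185:215,270:284,0].mean(1); print(np.round(col[:18])) # red channel edge rows
row=f[205:212,:,0].mean(0); print(np.round(row[255:270]),np.round(row[288:302]))
a=np.linspace(0,2*np.pi,361)
for d in (.0865,.0885,.0905):
  for x in (-.001,0,.001):
    P=np.array([proj(W,p+R@np.array([x+.014*np.cos(t),.014*np.sin(t),d])) for t in a])
    print(d,x,'L',P[:,0].min().round(2),'R',P[:,0].max().round(2),'top',P[:,1].min().round(2))
```

```text
[ 52.  67.  76.  78.  78.  78.  78.  79.  78.  78.  80.  93. 129. 176.
 209. 222. 225. 226.]
[ 71.  72.  73.  74.  76.  88. 122. 167. 198. 211. 215. 218. 220. 220.
 219.] [228. 227. 225. 218. 199. 166. 120.  87.  78.  78.  78.  78.  78.  78.]
0.0865 -0.001 L 260.87 R 294.68 top 198.37
0.0865 0 L 260.85 R 294.7 top 197.19
0.0865 0.001 L 260.83 R 294.72 top 196.0
0.0885 -0.001 L 260.99 R 294.55 top 197.73
0.0885 0 L 260.97 R 294.57 top 196.55
0.0885 0.001 L 260.95 R 294.59 top 195.37
0.0905 -0.001 L 261.11 R 294.43 top 197.09
0.0905 0 L 261.09 R 294.45 top 195.92
0.0905 0.001 L 261.07 R 294.47 top 194.75
```

Request:
play_rows(series=[10,-0.0005,-0.0002,0.001,0,0,0,10,-0.0005,-0.0002,0.002,0,0,0,10,-0.0005,-0.0002,0.003,0,0,0,10,-0.0005,-0.0002,0.004,0,0,0,10,-0.0005,-0.0002,0.004,0,0,0])

```text
time: 13.58
position: [0.5867, -0.0332, 0.2575]
tool_rot: [3.016, -0.284, 0.672]
ft_force: [0.7, 0.1, -2.9]
grip_width: 0.276
```

```bash
cat > f.py <<'E'
from h import *
s=get_state();print(s['position'],s['ft_force'],'Fn',s['ft_force']@N,'torque',s['torque'],s['grip_width'],s['time'])
delta(SP+N*.0835,RL,s)
E
python3 f.py
```

```text
[ 0.5867359  -0.03316007  0.25749877] [ 0.73428457  0.10624551 -2.93756669] Fn -2.958751309580392 torque [ 0.15776077  0.72906716 -0.0061369 ] 0.2762841976982651 13.5833
shift mm [ 2.4 -0.3  0.9] turn deg [-0.11 -0.11  0.03] yaw now -10.76 t 13.5833
```

Request:
play_rows(series=[10,0,0,0.001,0,0,0,10,0,0,0.002,0,0,0,10,0,0,0.003,0,0,0,10,0,0,0.003,0,0,0])

```text
time: 13.92
position: [0.5882, -0.0334, 0.2553]
tool_rot: [3.015, -0.283, 0.673]
ft_force: [-1.8, 1.0, 1.2]
grip_width: 0.273
```

```bash
python3 f.py
```

```text
[ 0.58816268 -0.033358    0.25526026] [-1.8046286   1.03545498  1.24683215] Fn 1.9611721970373472 torque [0.15610538 0.88225426 0.00205667] 0.27346268457411943 13.9167
shift mm [ 2.1 -0.2 -1.7] turn deg [-0.11 -0.15  0.04] yaw now -10.76 t 13.9167
```

Request:
play_rows(series=[10,0,0,0,0,0,0])

```text
time: 14.0
position: [0.5881, -0.0334, 0.2553]
tool_rot: [3.015, -0.283, 0.673]
ft_force: [-1.9, 0.1, 0.8]
grip_width: 0.271
```

Run:
```python
from h import *
L=[]
for i in range(8):
    s=get_state();L.append(np.r_[s['ft_force']@N,s['position']]); snapd=get_image('wrist')
print(np.round(L,4)); print(np.mean(L,0))
S=snap('scene','s12');snap('wrist','w12')
w=cv2.imread('pics/w12.png');cv2.imwrite('pics/c12.png',cv2.resize(w[180:240,240:320],(800,600),interpolation=cv2.INTER_CUBIC))
w=cv2.imread('pics/s12.png');cv2.imwrite('pics/d12.png',cv2.resize(w[170:215,230:290],(800,600),interpolation=cv2.INTER_CUBIC))
```

```text
[[ 1.5512  0.5881 -0.0334  0.2553]
 [ 0.4334  0.5881 -0.0334  0.2553]
 [ 0.0255  0.5881 -0.0334  0.2553]
 [ 1.2781  0.5882 -0.0334  0.2553]
 [ 0.0718  0.5881 -0.0334  0.2553]
 [ 0.29    0.5881 -0.0333  0.2553]
 [ 1.1412  0.5881 -0.0334  0.2552]
 [ 1.4212  0.5881 -0.0334  0.2552]]
[ 0.77654652  0.58813363 -0.03336761  0.25528092]
```

View pics/c12.png

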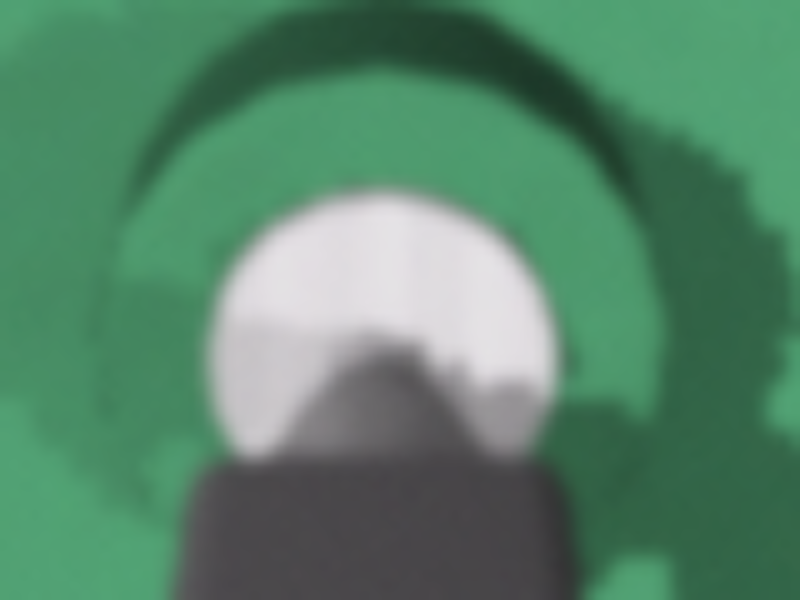

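View pics/d12.png

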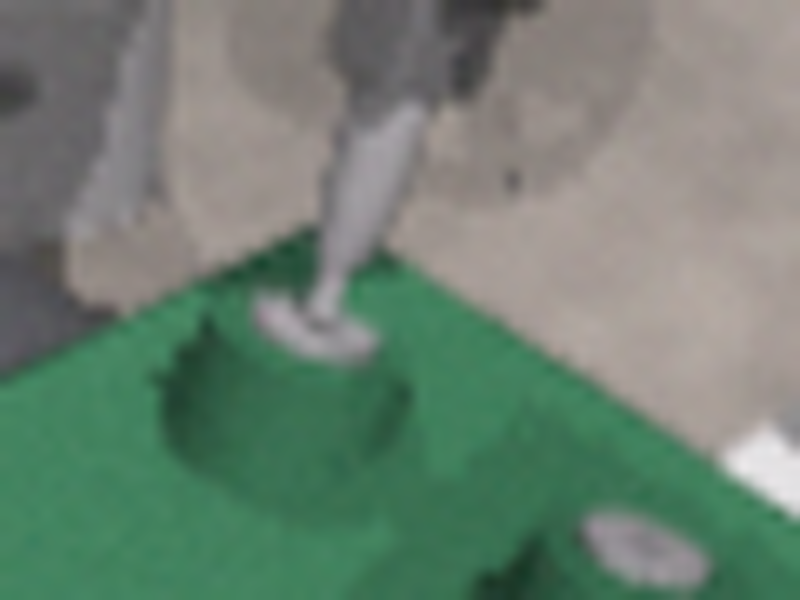

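Contact: about 3 N, so roughly 2 mm in. The disc outline is centred on the tip at crop x≈384. I press 4 mm further, slowly.

Request:
play_rows(series=[10,0,0,0.001,0,0,0,10,0,0,0.002,0,0,0,10,0,0,0.003,0,0,0,10,0,0,0.004,0,0,0,10,0,0,0.004,0,0,0,10,0,0,0.004,0,0,0])

```text
time: 15.0
position: [0.5898, -0.0337, 0.2516]
tool_rot: [3.015, -0.284, 0.673]
ft_force: [-3.0, 0.6, 2.2]
grip_width: 0.276
```

```bash
cat > q.py <<'E'
from h import *
import sys
L=[]
for i in range(14):
    s=get_state();L.append(np.r_[s['ft_force']@N,s['position'],s['grip_width'],s['torque']]); get_image('wrist')
L=np.array(L);print(np.mean(L,0).round(4),'sd',L[:,0].std()/14**.5,s['time'])
delta(SP+N*.0835,RL,s)
n=sys.argv[1]
S=snap('scene','s'+n);snap('wrist','w'+n)
w=cv2.imread(f'pics/w{n}.png');a=cv2.resize(w[180:240,240:320],(400,300),interpolation=cv2.INTER_CUBIC)
w=cv2.imread(f'pics/s{n}.png');b=cv2.resize(w[170:215,230:290],(400,300),interpolation=cv2.INTER_CUBIC);cv2.imwrite(f'pics/m{n}.png',np.hstack([a,b]))
E
python3 q.py 13
```

```text
[ 2.8436  0.5898 -0.0337  0.2516  0.2742  0.1705  0.8297 -0.0243] sd 0.13414911704222057 15.65
shift mm [ 2.1 -0.2 -5.8] turn deg [-0.11 -0.15  0.03] yaw now -10.76 t 15.65
```

View pics/m13.png

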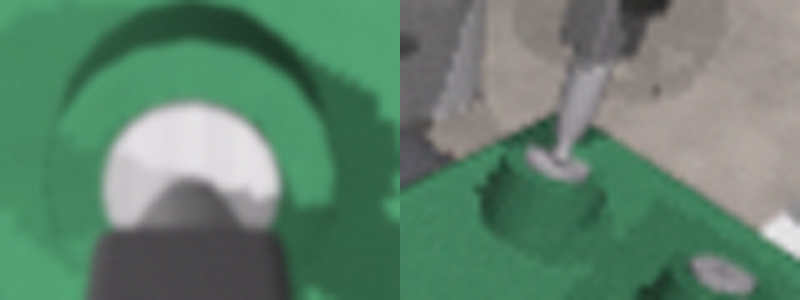

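Run:
```python
from h import *
snap('top','t14')
t=cv2.imread('pics/t14.png');cv2.imwrite('pics/e14.png',cv2.resize(t[130:330,130:430],(798,532),interpolation=cv2.INTER_CUBIC))
```

```text
(no output)
```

View pics/e14.png

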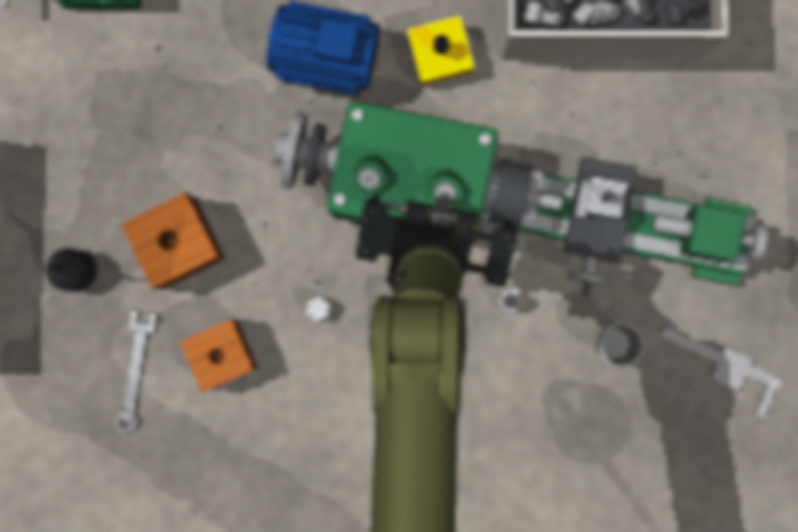

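View pics/s13.png

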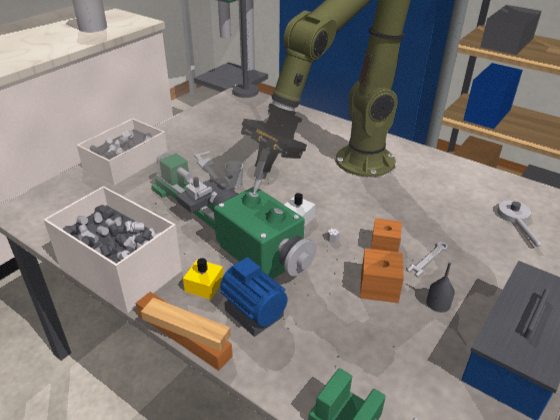

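The guard stands upright at (299,208) in the scene view. The bystanders look unmoved, and the pen rests on the front spot at (253,195). Handing in.

```bash
python3 -c "
from bench import *
print(close_job())"
```

```text
the job is handed in; nothing more can be done
None
```

I finished the job and handed it in at about 16 s of robot time, with the pen still held on the front spot; no verdict came back.

- **Guard:** I lifted it by the knob and set it upright on the bench at about (0.447, −0.002), foot down. I then released it, and the wrist and scene views showed it standing free.
- **Pen:** I gripped it by its flat sides and drew it straight out of the stand. I brought it in along the spot's normal, with the last millimetres in steps of about 1 mm per row.
- **Pressing depth:** The net push is about 5.0 N from averaged readings. I took the no-contact force as −2.2 N; if it is closer to the pen's bare weight (about −1.8 N), the push is 4.6 N. That means the spring tip is in by 5.3 to 6 mm, and the geometric estimate of 5.8 mm agrees.
- **Squareness and centring:** The commanded angle is within about 0.2° of the face normal I measured. The wrist view puts the tip within about 0.5 mm of the disc's centre.
- **Disagreement between cameras:** The cameras' separate estimates of the spot differed by up to about 5 mm. I relied on the wrist view, where tip and spot appear together.
- **Everything else:** The last top and scene views show no bystander moved, judged by eye only.

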